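Free the locating block from the setting fixture

TASK

On the green setting fixture, turn the black selector knob clockwise to the green mark, which swings the red clamp finger off the steel locating block. Then take the block by its orange handle and rock it clearly from side to side (about ten degrees each way, at least two full times) while it is still in its slot, instead of pulling it straight out, until it comes free. Finish still holding it upright and still, over its slot and just clear of the fixture, about 2 cm above the slot's rim; leave the knob at green and everything else on the bench undisturbed.

Things in the scene. Friction and masses are not known exactly. Their poses are not given: they have to be found in the camera images.
- fixture: Green cast setting fixture bolted down, 210 x 120 mm; origin at bench level under its middle, z up, x along its length from slot end to knob end, y across. Slot housing: centred at x=-50 mm, 80 x 80 mm, rim 34 mm above the bench, slot floor at 12 mm. Knob tower: centred at x=+45 mm, 86 x 90 mm, top 46 mm above the bench
- slot (a point): Centre of the slot's mouth at rim height (34 mm above the bench), axes as the fixture's. Slot 22 mm deep, 52 mm wide in y: the block has 4 mm play each side and rocks about x. Two sprung steel jaws pinch its x end faces with about 20 N each: a straight pull takes 24 to 35 N; rocking needs far less, and lets the block be eased up. Lifted 22 mm, it is out
- selector (a joint): Knob angle, rad, grows clockwise seen from above. Click stops at 0 (red), 0.6 (yellow), 1.2 (green), 1.8 (blue), ends at -0.08 and 1.9; about 0.1 N m to pass a click. At 0 the white pointer is along fixture +x. Starts from red to yellow. A red steel clamp finger (66 mm long, top 54 mm above the bench), opposite the pointer, overhangs the block at red and yellow, not at green
- knob_grip (a point): Point to grip on the knob's axis (fixture x=+45 mm, y=0), 76 mm above the bench, turning with the knob: its x axis is the pointer's direction and runs along the black grip bar (44 mm long, 12 mm wide, from 56 to 88 mm above the bench). The round hub below the bar is 48 mm across
- green_mark (a point): The green dot (9 mm) on the white dial, 35.5 mm from the knob's axis; the white pointer must point at it
- block_handle (a point): Middle of the block's orange handle: a level round bar 12 mm thick, 40 mm long along the block's x (fixture x when seated), on two posts; grip with fingers closing along y. 74 mm above the block's underside, 40 mm above its top (seated: 86 mm above the bench). z: the block's up. Tipping 10 degrees takes it about 13 mm to +y or -y; the bar can turn in the grip if the hand does not tilt along
- block_center (a point): Centre (40 mm above the underside) of the loose steel locating block: body 40 (x) x 44 (y) x 34 mm high, an 18 mm lip towards the knob at its top, orange handle above; 80 mm high over all, 0.33 to 0.6 kg
Mind the look-alikes: they are no part of the job. Several things have the shape of the fixture; the one meant has the colours described above. Of the things that look like the part that bears block_handle, the larger one is meant.

How it is judged:
By the outcome, as a careful person would: the job done as asked, in the order asked, and still so for the second after the job is handed in, while the arm keeps its last pose, push and grip.
It also fails if it takes over 53 s, if anything falls off the work surface, if the arm or the gripper's body presses on something with over 40 N, if the wrist force passes 120 N, or if a joint passes its speed limit or range.

ROBOT

A 6-joint arm with a two-finger parallel gripper is mounted at the origin on the work surface. World frame = base frame: x ahead of the robot, y to its left, z up, the work surface at z = 0. Lengths are in m, angles in rad, forces in N, time in s.
With the tool pointing down it reaches from about 0.35 to 0.975 m from the base axis. Payload 7.1 kg.
Tool frame: the origin (TCP) lies on the centre line of the jaws, within the pads' length; the fingertips stand 11 mm ahead of it and the grasp point (between the pads) lies 8 mm behind it; z points along the fingers, y is the line along which they close (so a half turn about z gives the same grasp; the last joint's range is limited). The gripper opens to 88 mm and grips with 3 to 60 N. Pads are 20 mm wide; open, the fingers measure 115 mm over their backs; the gripper's body (75 mm by 178 mm) begins 61 mm behind the grasp point.
Start: joints at [-1.261, 0.423, 1.63, -0, 1.089, -0.019], TCP at [0.202, -0.591, 0.211] pointing down, gripper open.
Joint ranges: [-3, 3], [-0.9, 2.11], [0.09, 2.58], [-1.31, 4.45], [0.11, 2.69], [-2.54, 2.54]. Speed limits (rad/s): [2.39, 2.39, 3.01, 3.14, 3.14, 3.14].

INTERFACE

Orientations are given as a rotation vector (axis times angle).
In Python, from cell import bot gives the robot as it stands.
- The arm moves only by the tool servo_tool, never from a script. Its argument "steps" is a list that holds one entry, the list of rows, each a list of 5 numbers: the shift along the tool's x, y, z normalised to -1 to 1, where 1 is 0.4 m, then the turn about the tool's z normalised to -1 to 1, where 1 is 180 degrees, then the closure, from -1 (fully open) to 1 (shut). A call has exactly 10 rows; each row shifts and turns the commanded pose from where the row before left it, along the tool's axes as they then stand; what a row does not reach is not made up. A row lasts 1/10 s, in which the tool goes at most 50 mm and 8.59 degrees, less where a joint would pass 70% of its speed; a pose out of reach is approached as far as the arm can. A call with a number of a shift or a turn outside -1 to 1 is refused whole. A call with a gripper value outside its range is refused whole. The fingers move at their own pace and stop on an object; "squeeze" is the grip in N (left out, the last holds). Time passes only in rows, so rows that do not move let the fingers close, or fill a call up. It gives the time, the measured TCP pose, the force, the opening and the grip force at its end, in the units of the state.
- bot.sense(): the state, without advancing time (a new reading comes with each control period).
- bot.grab_frame(name): name is "scene" or "top" or "wrist"; returns a dict with "color" (480x640x3 uint8, red, green, blue), "vfov" (degrees; the focal length in pixels is half the picture's height over the tangent of half this angle, whatever the lens; pixels are square), "cx", "cy" (the principal point, pixels), "R" (3x3) and "t" (3): a world point X has camera coordinates R X + t; the wrist camera has in their place "mount" (4x4, takes a point from camera to tool coordinates, whose origin is the TCP and whose axes are the flange's). Camera axes: x right, y down, z forward; pixel columns grow to the right and rows downward; lengths in m; the calibration is good to about 2 mm. A picture is of the moment at which its call begins: read the wrist's pose just before it. There is no depth.
- bot.finish_job(): hands the job in; it is judged then, once.
The state is a dict: "time_s": time; "joints": joint angles; "qvel": joint speeds; "joint_torque": joint torques, N m; "position": TCP position; "eef_rot": TCP orientation; "force": force on the tool from outside, world axes, zero at the start; "torque": the same for the moment, N m; "grip_width": opening from 0.0 (shut) to 1.0 (fully open); "gripper_force": force on a finger pad.
Only numpy, scipy, OpenCV 4.12 (cv2) and the standard library are available. Lean on these libraries where they do the work, as an engineer would, in place of code of your own. Each camera call takes 0.05 s, during which the arm holds its last target. There are 200 camera calls.

## Working session

There is one attempt and no reset: what is moved stays moved. The work goes in short steps, Python scripts to look and compute and a tool call to move; the robot and the scene stay as the last step left them, time stands still between calls to the robot, and variables do not carry over. Pictures are saved under pics/ and viewed, at most 10 in all, crops included, and the job is handed in when it is done.

Besides the shell and the picture viewer there is one more tool, called after "Call:" as name(argument=value, ...) on one line, values as JSON. servo_tool: Moves the arm, as the interface text tells. Its arguments: {"type":"object","properties":{"steps":{"type":"array"},"squeeze":{"type":"number"}},"required":["steps"]}

```bash
ls; mkdir -p pics
cat > h.py <<'E'
import numpy as np,cv2
from scipy.spatial.transform import Rotation as Ro
from cell import bot
def K(f):
    F=240/np.tan(np.radians(f["vfov"])/2); return F,f["cx"],f["cy"]
def snap(n,fn):
    s=bot.sense(); f=bot.grab_frame(n)
    if n=="wrist":
        T=np.eye(4);T[:3,:3]=Ro.from_rotvec(s["eef_rot"]).as_matrix();T[:3,3]=s["position"]
        C=T@np.array(f["mount"]); f["R"]=C[:3,:3].T; f["t"]=-C[:3,:3].T@C[:3,3]
    f["R"]=np.array(f["R"]);f["t"]=np.array(f["t"])
    cv2.imwrite(f"pics/{fn}.png",f["color"][:,:,::-1]); np.save(f"pics/{fn}.npy",f,allow_pickle=True); return f
def load(fn): return np.load(f"pics/{fn}.npy",allow_pickle=True).item()
def atz(f,u,v,z):
    F,cx,cy=K(f); d=f["R"].T@np.array([(u-cx)/F,(v-cy)/F,1]); c=-f["R"].T@f["t"]
    return c+d*(z-c[2])/d[2]
def proj(f,X):
    F,cx,cy=K(f); p=f["R"]@np.array(X)+f["t"]; return p[:2]/p[2]*F+[cx,cy]
E
python3 - <<'E'
from h import *
a=snap("top","top0");b=snap("scene","sc0");c=snap("wrist","w0")
for f in(a,b,c):print(K(f),-f["R"].T@f["t"])
print(bot.sense())
E
```

```text
pics
(np.float64(503.36306499586004), 323.52456813217714, 237.27000303813224) [ 0.41116999 -0.00816053  0.76883136]
(np.float64(588.3368631098255), 325.09981063806157, 242.48199788480707) [1.09198078 0.05035842 0.63818514]
(np.float64(363.7931480777134), 324.0742059320791, 248.0796187998974) [ 0.28036957 -0.56589439  0.38414626]
{'time_s': 0.15, 'joints': array([-1.26099661e+00,  4.23652841e-01,  1.63048433e+00,  6.73898857e-06,
        1.08858889e+00, -1.90131902e-02]), 'qvel': array([ 0.00082866, -0.00100655, -0.00173408,  0.00074102, -0.00051566,
        0.00106013]), 'joint_torque': array([ 1.39748579e-03, -5.44984353e+01, -2.73920166e+01,  6.44670683e-02,
        2.05801532e-02, -8.65581637e-05]), 'position': array([ 0.20171276, -0.5911027 ,  0.21079989]), 'eef_rot': array([-3.09812401e+00, -5.13985939e-01,  2.48573732e-04]), 'force': array([ 0.15436226, -1.09205169,  0.46929022]), 'torque': array([-0.03150682,  0.01192232,  0.02868247]), 'gripper_force': 0.0, 'grip_width': 0.9982565163117006}
```

View pics/top0.png

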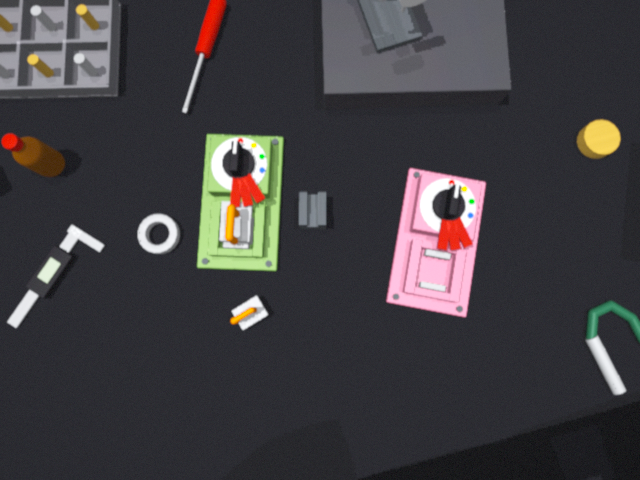

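View pics/sc0.png

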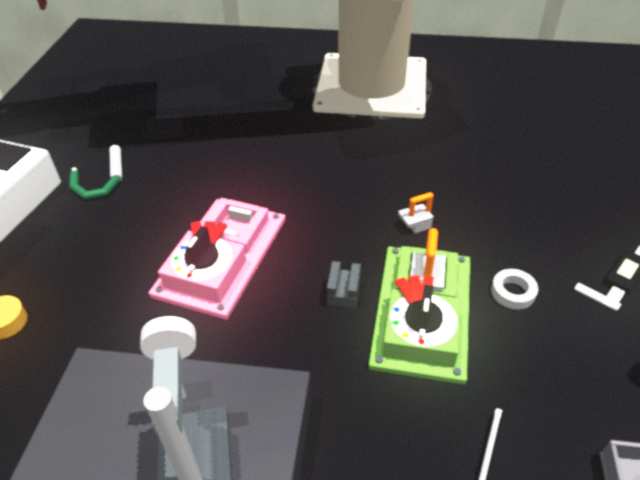

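The candidates are the green fixture at top (240,200) and the pink one at (437,242). Green fits the description. For the block, there is the larger orange-handled one in the green slot at (232,224) and a smaller loose one at (248,313). The larger, seated one is meant. I'll confirm with an enlarged crop.

Run:
```python
from h import *
a=cv2.imread("pics/top0.png")[125:335,185:305]; b=cv2.imread("pics/sc0.png")[185:385,365:485]
a=cv2.resize(a[:150],None,fx=4,fy=4,interpolation=cv2.INTER_CUBIC)[:600,:400]
b=cv2.resize(b,None,fx=3,fy=3,interpolation=cv2.INTER_CUBIC)
cv2.imwrite("pics/crop0.png",np.hstack([a,b]))
f=load("top0")
for n,u,v,z in [("c1",207,135,0),("c2",284,136,0),("c3",277,270,0),("c4",198,268,0),("knobhub",238,162,.056),("dial",240,162,.047)]:print(n,atz(f,u,v,z))
```

```text
c1 [0.69142893 0.16618632 0.        ]
c2 [0.68702458 0.04397065 0.        ]
c3 [0.47408209 0.05744343 0.        ]
c4 [0.48002913 0.17802517 0.        ]
knobhub [0.62888565 0.10787809 0.056     ]
dial [0.63156708 0.10638644 0.047     ]
```

View pics/crop0.png

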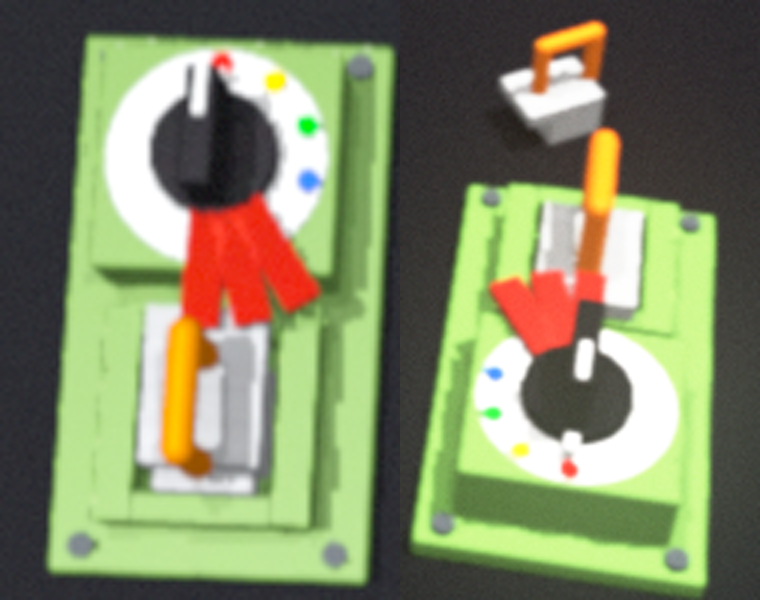

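The crop shows the green fixture with its pointer (crop 205,75) just off the red dot (222,62). The large block sits in the slot under the red finger, and the smaller loose block outside is the decoy. Next I move to a viewing pose above the fixture.

Call:
servo_tool(steps=[[[0.09,-0.077,0,0,-1],[0.09,-0.077,0,0,-1],[0.09,-0.077,0,0,-1],[0.09,-0.077,0,0,-1],[0.09,-0.077,0,0,-1],[0.09,-0.077,0,0,-1],[0.09,-0.077,0,0,-1],[0.09,-0.077,0,0,-1],[0.09,-0.077,0,0,-1],[0.09,-0.077,0,0,-1]]])

```text
time_s: 1.15
position: [0.4437, -0.1819, 0.2114]
eef_rot: [3.099, 0.514, 0.0]
force: [2.1, -0.8, 0.4]
grip_width: 0.997
gripper_force: 0.0
```

Call:
servo_tool(steps=[[[0.09,-0.077,0,0,-1],[0.09,-0.077,0,0,-1],[0.09,-0.077,0,0,-1],[0.09,-0.077,0,0,-1],[0.09,-0.077,0,0,-1],[0.09,-0.077,0,0,-1],[0.09,-0.077,0,0,-1],[0,0,0,-0.045,-1],[0,0,0,-0.045,-1],[0,0,0,-0.045,-1]]])

```text
time_s: 2.15
position: [0.6118, 0.1023, 0.2108]
eef_rot: [-2.917, -1.165, 0.002]
force: [0.4, -1.2, 0.1]
grip_width: 0.996
gripper_force: 0.0
```

Call:
servo_tool(steps=[[[0,0,0,-0.047,-1],[0,0,0,-0.047,-1],[0,0,0,-0.047,-1],[0,0,0,-0.047,-1],[0,0,0,-0.047,-1],[0,0,0,-0.047,-1],[0,0,0,-0.047,-1],[0,0,0,-0.047,-1],[0,0,0,-0.047,-1],[0,0,0,-0.047,-1]]])

```text
time_s: 3.15
position: [0.6117, 0.1016, 0.211]
eef_rot: [-1.375, -2.824, 0.001]
force: [-0.3, 0.6, 0.0]
grip_width: 0.999
gripper_force: 0.0
```

Call:
servo_tool(steps=[[[0,0,0,-0.045,-1],[0,0,0,-0.045,-1],[0,0,0,-0.045,-1],[0,0,0,-0.045,-1],[0,0,0,-0.045,-1],[0,0,0,-0.045,-1],[0,0,0,0,-1],[0,0,0,0,-1],[0,0,0,0,-1],[0,0,0,0,-1]]])

```text
time_s: 4.15
position: [0.612, 0.1017, 0.2113]
eef_rot: [-0.103, -3.14, -0.0]
force: [0.3, -0.0, 0.3]
grip_width: 0.997
gripper_force: 0.0
```

Run:
```python
from h import *
f=snap("wrist","w1"); s=bot.sense(); print(s["position"],s["joints"],np.degrees(2*np.arctan2(s["eef_rot"][1],s["eef_rot"][0])))
print(f["R"],-f["R"].T@f["t"])
```

```text
[0.61196597 0.10167615 0.2113765 ] [ 1.45465021e-01  4.16360334e-01  1.64057033e+00 -1.31108884e-05
  1.08469103e+00 -1.36018582e+00] -183.73221040049282
[[ 0.06642925  0.99779015 -0.00140576]
 [ 0.95345803 -0.06306236  0.29485745]
 [ 0.29411721 -0.0209275  -0.95554022]] [0.53212573 0.10605759 0.38478191]
```

View pics/w1.png

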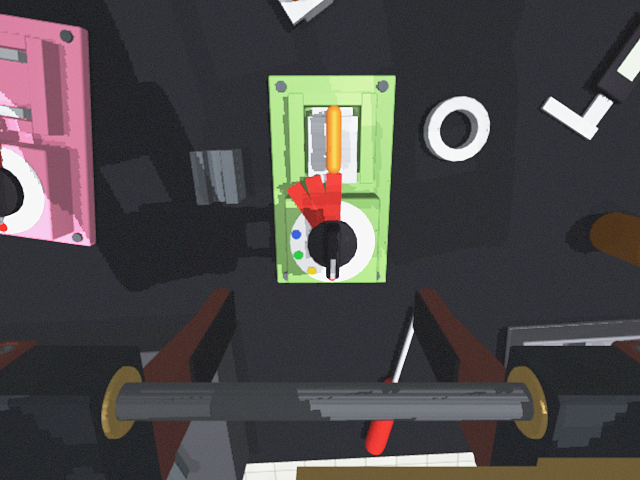

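The wrist view shows the dial at about (332,242), the handle at (334,107)-(334,172), plate corners at (269,76), (396,76), (386,282) and (277,282), and the pointer at (333,270).

Run:
```python
from h import *
from scipy.optimize import least_squares
w=load("w1");t=load("top0")
h=.008
obs=[(w,[(269,76),(396,76),(386,282),(277,282)]),(t,[(198,268),(277,270),(284,136),(207,135)])]
cw=[(-.105,-.06),(-.105,.06),(.105,.06),(.105,-.06)]; ct=[(-.105,.06),(-.105,-.06),(.105,-.06),(.105,.06)]
def W(p,x,y,z):
    c,s=np.cos(p[2]),np.sin(p[2]); return [p[0]+c*x-s*y,p[1]+s*x+c*y,z]
def res(p,use=(0,1)):
    r=[]
    for i in use:
        f,o=obs[i]
        for (u,v),(x,y) in zip(o,[cw,ct][i]): r+=list(proj(f,W(p,x,y,p[3]))-[u,v])
        if i==0:
            r+=list(proj(f,W(p,.045,0,.047))-[332.5,242])
            r+=list(proj(f,W(p,-.05,0,.086))-[334,139.5])
        else: r+=list(proj(f,W(p,.045,0,.047))-[238.8,162.5])
    return r
for u in((0,),(1,),(0,1)):
    q=least_squares(lambda p:res(p,u),[.58,.11,-.05,.01],loss="soft_l1"); p=q.x
    print(u,p[:2],np.degrees(p[2]),p[3],np.round(res(p,u),1).reshape(-1,2).tolist())
print("knob",W(p,.045,0,0),"handle",W(p,-.05,0,0),"green?",)
for n,f,a,b,z in [("ptr w",w,(333,262),(332.5,278),.08),("handle w",w,(334,107),(334,172),.086)]:
    A=atz(f,*a,z);B=atz(f,*b,z);print(n,A,B,np.degrees(np.arctan2(*(B-A)[1::-1])))
im=cv2.imread("pics/w1.png")[60:290,255:405];cv2.imwrite("pics/w1c.png",cv2.resize(im,None,fx=2.6,fy=2.6,interpolation=cv2.INTER_CUBIC))
print("proj knobtop",proj(w,W(p,.045,0,.088)),"ends",proj(w,W(p,.067,0,.088)),proj(w,W(p,.023,0,.088)))
```

```text
(0,) [0.58397409 0.11016483] -3.7328117583996105 0.008192154610291134 [[0.0, 0.7], [-0.1, 0.5], [-0.8, 0.5], [0.7, 0.6], [-0.1, -1.6], [0.1, -1.7]]
(1,) [0.58233861 0.11066061] -3.199831477522535 0.005385482957687861 [[0.2, -0.9], [0.2, -0.3], [-0.8, 0.8], [0.2, -0.6], [0.0, 2.3]]
(0, 1) [0.5836941  0.11028633] -3.601965123834727 0.007321790456298251 [[0.0, 0.7], [-0.4, 0.1], [-0.6, -0.1], [1.1, 0.2], [0.2, -1.9], [0.1, -2.1], [-0.3, -2.2], [-0.1, -1.1], [-0.2, -0.2], [0.6, -2.1], [0.5, 1.5]]
knob [np.float64(0.628605209928596), np.float64(0.10745921281696127), 0] handle [np.float64(0.5337928753739448), np.float64(0.11342756403793561), 0] green?
ptr w [0.63935729 0.10642572 0.08      ] [0.65454401 0.1050744  0.08      ] -5.084839612188376
handle w [0.51151028 0.11464526 0.086     ] [0.56047953 0.11178054 0.086     ] -3.3480091082213397
proj knobtop [333.66637433 253.20223532] ends [333.56175678 277.11512127] [333.77543537 228.27368324]
```

View pics/w1c.png

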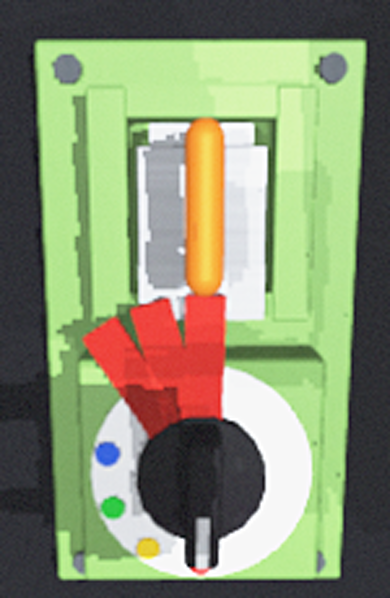

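Call:
servo_tool(steps=[[[-0.022,0.0085,0,0.007,-1],[-0.022,0.0085,0.02,0,-1],[0,0,0.05,0,-1],[0,0,0.06,0,-1],[0,0,0.06,0,-1],[0,0,0.06,0,-1],[0,0,0.05,0,-0.5],[0,0,0.03,0,-0.3],[0,0,0.02,0,-0.2],[0,0,0,0,-0.2]]])

```text
time_s: 5.2
position: [0.6298, 0.1071, 0.0703]
eef_rot: [-0.135, -3.137, 0.0]
force: [0.4, -1.1, 0.2]
grip_width: 0.677
gripper_force: 0.0
```

Run:
```python
from h import *
f=snap("wrist","w2"); s=bot.sense(); print(s["position"],s["force"],np.degrees(2*np.arctan2(s["eef_rot"][1],s["eef_rot"][0])))
for z in(.088,):
  for x in ((.630,.1072,z),(.652,.1052,z),(.608,.1092,z)): print(proj(f,x))
```

```text
[0.63029242 0.10722041 0.07124624] [-0.19990762  0.2512238  -0.56843471] -184.92284905407908
[326.63743937 312.64665304]
[326.37658907 353.23602801]
[326.91867662 268.88498584]
```

View pics/w2.png

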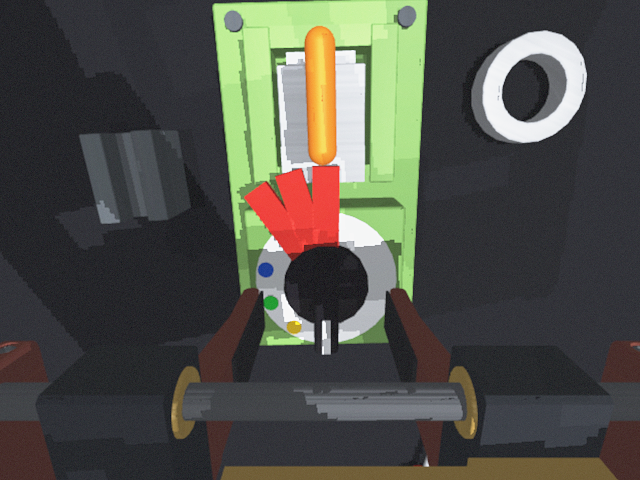

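The pointer end is at (326,352), against a prediction of (326,353), so the tool is centred on the bar. Next I close the fingers.

Call:
servo_tool(steps=[[[0,0,0,0,0.2],[0,0,0,0,0.5],[0,0,0,0,1],[0,0,0,0,1],[0,0,0,0,1],[0,0,0,0,1],[0,0,0,0,1],[0,0,0,0,1],[0,0,0,0,1],[0,0,0,0,1]]], squeeze=40)

```text
time_s: 6.25
position: [0.6302, 0.1079, 0.0716]
eef_rot: [0.135, 3.138, 0.001]
force: [-0.2, 5.6, 1.0]
grip_width: 0.127
gripper_force: 40.0
```

Call:
servo_tool(steps=[[[0,0,0,0.02,1],[0,0,0,0.025,1],[0,0,0,0.025,1],[0,0,0,0.025,1],[0,0,0,0.025,1],[0,0,0,0.025,1],[0,0,0,0.025,1],[0,0,0,0.025,1],[0,0,0,0.025,1],[0,0,0,0.025,1]]])

```text
time_s: 7.25
position: [0.63, 0.1073, 0.0716]
eef_rot: [-1.307, -2.856, 0.0]
force: [-1.7, 4.1, 3.2]
grip_width: 0.131
gripper_force: 40.0
```

Call:
servo_tool(steps=[[[0,0,0,0.025,1],[0,0,0,0.025,1],[0,0,0,0.025,1],[0,0,0,0.025,1],[0,0,0,0.02,1],[0,0,0,0.01,1],[0,0,0,0,1],[0,0,0,0,1],[0,0,0,0,1],[0,0,0,0,1]]])

```text
time_s: 8.25
position: [0.6297, 0.1072, 0.0716]
eef_rot: [-1.855, -2.535, 0.001]
force: [-2.8, 2.6, 5.1]
grip_width: 0.126
gripper_force: 40.0
```

Run:
```python
from h import *
a=snap("top","top1");f=snap("wrist","w3"); s=bot.sense(); print(s["position"],s["force"],s["torque"],np.degrees(2*np.arctan2(s["eef_rot"][1],s["eef_rot"][0])))
```

```text
[0.62972765 0.10718375 0.07158134] [-3.45543786  3.06034952  5.62069095] [ 0.46182175  0.47257642 -0.04087527] -252.37415354002886
```

View pics/w3.png

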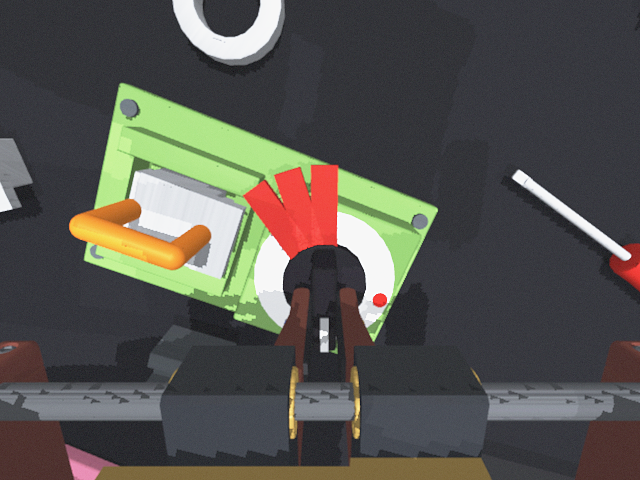

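The tool bar is at 68.8° from the fixture axis, which is green (1.2 rad), and the wrist view agrees. The finger at (325,190) is clear of the block. Next I release the knob and rise.

Call:
servo_tool(steps=[[[0,0,0,0,0.4],[0,0,0,0,0.2],[0,0,0,0,0],[0,0,0,0,0],[0,0,-0.03,0,0],[0,0,-0.05,0,0],[0,0,-0.05,0,0],[0,0,-0.04,-0.045,0],[0,0,0,-0.045,0],[0,0,0,-0.045,0]]])

```text
time_s: 9.35
position: [0.6307, 0.1072, 0.1412]
eef_rot: [1.272, 2.871, 0.002]
force: [0.7, 0.1, -0.8]
grip_width: 0.502
gripper_force: 0.0
```

Call:
servo_tool(steps=[[[0,0,0,-0.045,0],[0,0,0,-0.045,0],[0,0,0,-0.045,0],[0,0,0,-0.045,0],[0,0,0,-0.045,0],[0,0,0,-0.023,0],[0,0,0,0,0],[0,0,0,0,0],[0,0,0,0,0],[0,0,0,0,0]]])

```text
time_s: 10.35
position: [0.6301, 0.1071, 0.1395]
eef_rot: [0.097, 3.14, 0.0]
force: [0.1, 0.4, -0.0]
grip_width: 0.498
gripper_force: 0.0
```

Run:
```python
from h import *
f=snap("wrist","w4"); s=bot.sense(); print(s["position"],s["force"],s["torque"],np.degrees(2*np.arctan2(s["eef_rot"][1],s["eef_rot"][0])))
# orange blob
c=f["color"].astype(int); m=((c[:,:,0]>190)&(c[:,:,1]>100)&(c[:,:,1]<200)&(c[:,:,2]<90)).astype(np.uint8)
n,l,st,ce=cv2.connectedComponentsWithStats(m)
for i in range(1,n):
    if st[i,4]>200:
        u,v,w,h,a=st[i]; print(st[i],ce[i]); A=atz(f,u+w/2,v,.086);B=atz(f,u+w/2,v+h,.086);C=atz(f,*ce[i],.086);print(A,B,C)
        r=cv2.fitLine(np.argwhere(l==i)[:,::-1].astype(np.float32),cv2.DIST_L2,0,.01,.01).ravel();P=atz(f,r[2],r[3],.086);Q=atz(f,*(r[2:]+40*r[:2]),.086);print("dir",np.degrees(np.arctan2(*(Q-P)[1::-1])))
```

```text
[0.6300386  0.10712528 0.13944013] [-0.08776409  0.0613211  -0.23548081] [ 0.11233661 -0.13248961  0.00578622] 176.47921471497645
[ 316   61   21   95 1223] [325.420278   107.38675388]
[0.51009205 0.11476078 0.086     ] [0.56196456 0.11161113 0.086     ] [0.5344473  0.11265094 0.086     ]
dir -3.245685006951245
```

View pics/w4.png

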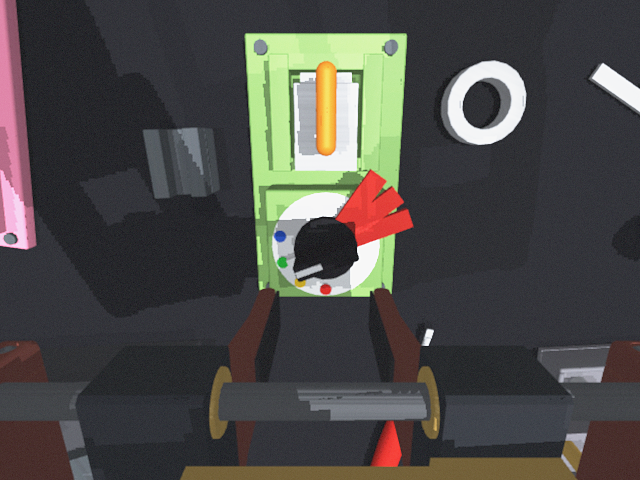

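The pointer now points to green at (283,262), the fan is clear of the block, and the handle is at (326,107), which gives world (0.535,0.113). Next I move over it, descend and grip.

Call:
servo_tool(steps=[[[0.04,0,0,0,0],[0.06,0,0,0,0],[0.06,0,0,0,0],[0.05,0,0,0,0],[0.028,0,0.02,0,0],[0,0,0.04,0,0],[0,0,0.04,0,0],[0,0,0.03,0,0],[0,0,0.024,0,0],[0,0,0,0,0]]])

```text
time_s: 11.4
position: [0.5343, 0.1127, 0.0763]
eef_rot: [-0.096, -3.138, 0.001]
force: [0.0, 0.5, -1.0]
grip_width: 0.502
gripper_force: 0.0
```

Call:
servo_tool(steps=[[[0,0,0,0,0.3],[0,0,0,0,0.5],[0,0,0,0,0.7],[0,0,0,0,1],[0,0,0,0,1],[0,0,0,0,1],[0,0,0,0,1],[0,0,0,0,1],[0,0,0,0,1],[0,0,0,0,1]]], squeeze=30)

```text
time_s: 12.4
position: [0.5365, 0.1136, 0.0807]
eef_rot: [0.095, 3.137, 0.002]
force: [-5.7, 1.4, 25.7]
grip_width: 0.007
gripper_force: 12.9
```

Run:
```python
from h import *
f=snap("wrist","w5");g=snap("scene","sc5");t=snap("top","top5"); s=bot.sense(); print(s["position"],s["force"],s["torque"],s["grip_width"])
b=g["color"][150:390,340:500]; a=f["color"][0:480,100:560]
b=cv2.resize(b,None,fx=2.5,fy=2.5,interpolation=cv2.INTER_CUBIC); a=cv2.resize(a,(400,417)); a=np.vstack([a,np.zeros((600-417,400,3),np.uint8)])
cv2.imwrite("pics/c5.png",np.hstack([a,b])[:,:,::-1])
```

```text
[0.53652181 0.11357793 0.08071578] [-5.55093181  1.26133806 25.52285843] [0.35070414 0.86247067 0.0286881 ] 0.0049145033704979715
```

View pics/c5.png

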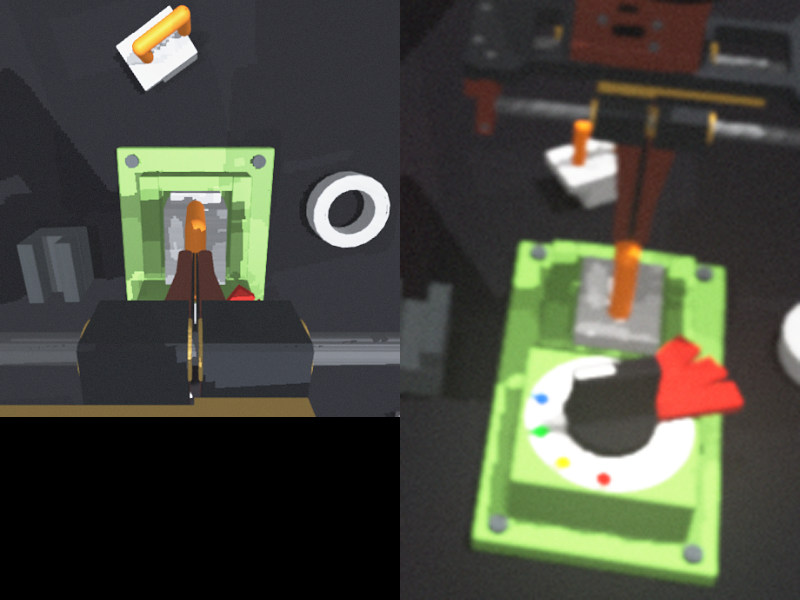

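Run:
```python
from h import *
g=load("sc5");w=load("w5");s0=load("sc0")
fr=lambda p:(p-[340,150])*2.5+[400,0]
frw=lambda p:(p-[100,0])*400/460
for z in(.092,.086,.074):
  for x,y in((.5095,.1148),(.5615,.1115)):
    print(z,"scene",fr(proj(g,(x,y,z))),"wrist",frw(proj(w,(x,y,z))))
for z in(.0697,.0807,.09,.1): print("tool axis",z,fr(proj(g,(.5365,.1136,z))),frw(proj(w,(.5365,.1136,z))))
for n,f in(("sc0",s0),("sc5",g)):
    c=f["color"].astype(int); m=((c[:,:,0]>150)&(c[:,:,0]>1.5*c[:,:,1])&(c[:,:,2]<60)&(c[:,:,1]>60)).astype(np.uint8)
    _,l,st,ce=cv2.connectedComponentsWithStats(m)
    print(n,[(q.tolist()) for q in st[1:] if q[4]>40])
```

```text
0.092 scene [631.28684292 193.95765308] wrist [196.20548287 220.86630399]
0.092 scene [624.85875635 263.30651188] wrist [195.94753443 305.01203261]
0.086 scene [629.9701537  202.01301974] wrist [196.16202333 217.48735262]
0.086 scene [623.51555259 271.35515588] wrist [195.91530035 299.39365986]
0.074 scene [627.37875793 217.86690748] wrist [196.08306176 211.34814015]
0.074 scene [620.87398943 287.18373086] wrist [195.85628303 289.10699217]
tool axis 0.0697 [624.1227895  258.73818123] [196.74971713 250.41676019]
tool axis 0.0807 [626.511352   244.33550066] [196.85405447 257.82110949]
tool axis 0.09 [628.56849915 231.93120597] [196.95173892 264.75333296]
tool axis 0.1 [630.82013814 218.35415398] [197.06809776 273.01079416]
sc0 [[410, 192, 24, 23, 183], [425, 230, 9, 47, 170], [395, 280, 12, 16, 44]]
sc5 [[410, 198, 7, 17, 65], [424, 247, 12, 30, 211], [447, 285, 19, 15, 108], [454, 297, 23, 19, 95]]
```

Run:
```python
from h import *
w4=load("w4");w=load("w5")
for p in((260,47),(391,47)): print("bolt pred",proj(w,atz(w4,*p,.009)))
def comp(f,lo,hi,k):
    c=cv2.cvtColor(f["color"],cv2.COLOR_RGB2HSV); m=cv2.inRange(c,lo,hi); _,l,st,ce=cv2.connectedComponentsWithStats(m); return [(q.tolist(),np.round(e,1).tolist()) for q,e in zip(st[1:],ce[1:]) if q[4]>k]
for n in("w4","w5"):
    f=load(n); print(n,"orange",comp(f,(8,150,90),(22,255,255),80)); print(n,"green",comp(f,(35,60,60),(55,255,255),800)); print(n,"bolts",[q for q in comp(f,(100,20,60),(140,110,170),60) if q[0][4]<400 and q[0][1]<230])
# orange column extents per row in w5
c=cv2.cvtColor(w["color"],cv2.COLOR_RGB2HSV); m=cv2.inRange(c,(5,120,60),(24,255,255))
for r in range(220,330,6):
    x=np.where(m[r,280:380])[0]+280; print(r,(x.min(),x.max(),len(x)) if len(x) else None, w["color"][r,325].tolist())
```

```text
bolt pred [251.32223209 182.93649153]
bolt pred [397.82804773 183.10746763]
w4 orange [([316, 61, 21, 95, 1279], [325.4, 107.0])]
w4 green [([244, 33, 164, 264, 21469], [320.6, 133.8])]
w4 bolts [([254, 40, 13, 14, 144], [260.0, 46.7]), ([385, 40, 12, 15, 140], [390.5, 46.9])]
w5 orange [([252, 6, 68, 67, 1104], [289.5, 38.6]), ([313, 231, 24, 64, 1257], [324.4, 262.2])]
w5 green [([233, 168, 183, 178, 20665], [323.1, 242.6])]
w5 bolts [([244, 179, 15, 14, 159], [251.3, 185.3]), ([391, 179, 14, 14, 158], [397.5, 185.4])]
220 None [123, 124, 134]
226 None [233, 235, 238]
232 (np.int64(320), np.int64(329), 10) [177, 100, 38]
238 (np.int64(315), np.int64(334), 20) [175, 101, 43]
244 (np.int64(315), np.int64(334), 20) [173, 99, 34]
250 (np.int64(314), np.int64(335), 22) [174, 98, 36]
256 (np.int64(314), np.int64(335), 22) [242, 151, 55]
262 (np.int64(313), np.int64(336), 24) [249, 200, 81]
268 (np.int64(313), np.int64(336), 24) [175, 99, 40]
274 (np.int64(313), np.int64(336), 24) [177, 103, 42]
280 (np.int64(313), np.int64(336), 24) [177, 104, 44]
286 (np.int64(313), np.int64(336), 24) [176, 102, 42]
292 (np.int64(306), np.int64(328), 7) [86, 57, 40]
298 (np.int64(320), np.int64(343), 6) [93, 61, 42]
304 (np.int64(311), np.int64(325), 4) [90, 61, 43]
310 (np.int64(304), np.int64(341), 5) [92, 63, 41]
316 (np.int64(302), np.int64(325), 5) [91, 63, 39]
322 (np.int64(300), np.int64(338), 8) [90, 60, 40]
328 (np.int64(299), np.int64(376), 6) [92, 64, 43]
```

The fingers read shut with 25 N upward, so the bar is not properly between the pads. I open and re-measure.

Call:
servo_tool(steps=[[[0,0,0,0,0.4],[0,0,0,0,0.2],[0,0,0,0,0],[0,0,0,0,-0.2],[0,0,0,0,-0.2],[0,0,0,0,-0.2],[0,0,0,0,-0.2],[0,0,0,0,-0.2],[0,0,0,0,-0.2],[0,0,0,0,-0.2]]])

```text
time_s: 13.55
position: [0.535, 0.1129, 0.0777]
eef_rot: [-0.095, -3.14, -0.0]
force: [-0.3, -0.1, -0.1]
grip_width: 0.6
gripper_force: 0.0
```

Run:
```python
from h import *
w=snap("wrist","w6");g=snap("scene","sc6");s=bot.sense();print(s["position"],s["force"])
def comp(f,lo,hi,k):
    c=cv2.cvtColor(f["color"],cv2.COLOR_RGB2HSV); m=cv2.inRange(c,lo,hi); _,l,st,ce=cv2.connectedComponentsWithStats(m); return m,[(q.tolist(),np.round(e,1).tolist()) for q,e in zip(st[1:],ce[1:]) if q[4]>k]
for n in("sc0","sc5","sc6","w4","w5","w6"): print(n,comp(load(n),(5,120,60),(24,255,255),60)[1])
m=comp(w,(5,120,60),(24,255,255),60)[0]
for r in range(210,340,8):
    x=np.where(m[r,280:380])[0]+280; print(r,(x.min(),x.max(),len(x)) if len(x) else None)
for x,y in((.5095,.1148),(.5615,.1115)):
  for z in(.086,):print(proj(w,(x,y,z)),proj(g,(x,y,z)))
```

```text
[0.53497821 0.1129209  0.07775972] [-0.11362807 -0.28338889 -0.09336968]
sc0 [([409, 191, 26, 25, 316], [421.3, 201.4]), ([424, 227, 15, 50, 393], [430.4, 251.0]), ([394, 275, 16, 22, 68], [401.9, 281.8]), ([0, 294, 29, 46, 519], [14.3, 322.0])]
sc5 [([409, 128, 53, 50, 773], [433.3, 159.9]), ([419, 182, 67, 11, 267], [449.6, 187.1]), ([409, 190, 10, 26, 125], [412.8, 203.7]), ([424, 208, 25, 69, 646], [432.5, 241.3]), ([442, 284, 28, 13, 67], [455.8, 290.0]), ([0, 294, 29, 46, 521], [14.3, 322.1])]
sc6 [([408, 133, 19, 45, 234], [416.1, 157.0]), ([418, 151, 45, 29, 472], [441.8, 165.9]), ([463, 168, 26, 9, 193], [475.4, 171.9]), ([396, 181, 66, 10, 238], [424.9, 185.8]), ([405, 207, 8, 37, 144], [408.0, 224.1]), ([453, 213, 17, 38, 181], [460.1, 230.2]), ([424, 228, 15, 50, 494], [430.7, 251.1]), ([442, 284, 28, 13, 67], [456.2, 290.1]), ([0, 294, 28, 46, 523], [14.3, 321.9])]
w4 [([315, 61, 22, 95, 1506], [325.4, 107.6]), ([210, 367, 22, 72, 684], [217.9, 402.4]), ([417, 366, 23, 73, 687], [430.3, 402.4]), ([562, 441, 20, 32, 321], [571.9, 454.0]), ([181, 458, 396, 22, 6151], [399.
[... 446 characters left out ...]
 ([204, 458, 396, 22, 6165], [422.2, 471.0])]
210 None
218 None
226 None
234 None
242 (np.int64(317), np.int64(335), 19)
250 (np.int64(317), np.int64(336), 20)
258 (np.int64(316), np.int64(337), 22)
266 (np.int64(316), np.int64(338), 23)
274 (np.int64(315), np.int64(339), 25)
282 (np.int64(316), np.int64(338), 23)
290 (np.int64(316), np.int64(338), 23)
298 (np.int64(316), np.int64(338), 23)
306 (np.int64(316), np.int64(338), 23)
314 (np.int64(316), np.int64(338), 23)
322 (np.int64(316), np.int64(338), 23)
330 (np.int64(316), np.int64(338), 23)
338 (np.int64(315), np.int64(338), 24)
[327.14648498 254.87256774] [431.98806148 230.8052079 ]
[326.72600807 350.02627963] [429.40622103 258.54206235]
```

The block hasn't moved (scene rows 228-278, as before). In w2 the tip separation puts the fingertips about 2 cm higher than assumed, so the close pinched only the top of the bar. I descend 13 mm, which is clear of the block top under either assumption, and regrip.

Call:
servo_tool(steps=[[[0,0,0.008,0,-0.2],[0,0,0.008,0,-0.2],[0,0,0.008,0,-0.2],[0,0,0.008,0,0.2],[0,0,0,0,0.5],[0,0,0,0,0.7],[0,0,0,0,1],[0,0,0,0,1],[0,0,0,0,1],[0,0,0,0,1]]], squeeze=25)

```text
time_s: 14.65
position: [0.5352, 0.1134, 0.0652]
eef_rot: [0.096, 3.14, 0.001]
force: [-0.7, 4.4, 0.2]
grip_width: 0.126
gripper_force: 25.0
```

The bar is gripped (11 mm opening, 25 N). Rocking starts.

Call:
servo_tool(steps=[[[0,0.007,-0.001,0,1],[0,0.007,-0.001,0,1],[0,0.007,-0.001,0,1],[0,0.007,-0.001,0,1],[0,0.006,-0.001,0,1],[0,0,0,0,1],[0,0,0,0,1],[0,-0.006,0,0,1],[0,-0.007,0,0,1],[0,-0.007,0,0,1]]])

```text
time_s: 15.65
position: [0.536, 0.1192, 0.0676]
eef_rot: [0.096, 3.139, 0.002]
force: [-1.1, 7.2, 4.0]
grip_width: 0.133
gripper_force: 25.0
```

Run:
```python
from h import *
s=bot.sense();print(s["position"],s["force"],s["torque"],s["gripper_force"])
```

```text
[0.5360034  0.11924244 0.06763212] [-1.10890091  7.20346267  3.98747106] [ 1.49478711 -0.02032588 -0.02861753] 25.001579225063324
```

Call:
servo_tool(steps=[[[0,-0.007,0.0,0,1],[0,-0.007,0.0,0,1],[0,-0.007,0,0,1],[0,-0.007,-0.001,0,1],[0,-0.007,-0.001,0,1],[0,-0.007,-0.001,0,1],[0,-0.006,-0.001,0,1],[0,0,0,0,1],[0,0,0,0,1],[0,0,0,0,1]]])

```text
time_s: 16.65
position: [0.535, 0.101, 0.0696]
eef_rot: [0.096, 3.138, 0.004]
force: [-1.8, 9.6, 8.3]
grip_width: 0.128
gripper_force: 25.0
```

Run:
```python
from h import *
s=bot.sense();print(s["position"],s["force"],s["torque"],s["gripper_force"])
snap("scene","sc7");snap("wrist","w7")
for n in("sc6","sc7"):
    f=load(n);c=cv2.cvtColor(f["color"],cv2.COLOR_RGB2HSV)[225:300,400:470]; m=cv2.inRange(c,(5,120,80),(24,255,255))
    for r in range(24,52,4):
        x=np.where(m[r])[0]+400; print(n,r+225,(x.min(),x.max(),len(x),x.mean().round(1)) if len(x) else None)
```

```text
[0.53501319 0.10096707 0.06959672] [-1.84222097  9.58354407  8.29465246] [ 1.9142034   0.22758881 -0.03312937] 25.00231236219406
sc6 249 (np.int64(426), np.int64(456), 14, np.float64(434.9))
sc6 253 (np.int64(426), np.int64(435), 10, np.float64(430.5))
sc6 257 (np.int64(426), np.int64(434), 9, np.float64(430.0))
sc6 261 (np.int64(426), np.int64(434), 9, np.float64(430.0))
sc6 265 (np.int64(425), np.int64(433), 9, np.float64(429.0))
sc6 269 (np.int64(424), np.int64(432), 9, np.float64(428.0))
sc6 273 (np.int64(424), np.int64(431), 8, np.float64(427.5))
sc7 249 (np.int64(413), np.int64(430), 16, np.float64(422.4))
sc7 253 (np.int64(417), np.int64(428), 12, np.float64(422.5))
sc7 257 (np.int64(417), np.int64(426), 10, np.float64(421.5))
sc7 261 (np.int64(418), np.int64(427), 10, np.float64(422.5))
sc7 265 (np.int64(418), np.int64(427), 10, np.float64(422.5))
sc7 269 (np.int64(419), np.int64(427), 9, np.float64(423.0))
sc7 273 (np.int64(420), np.int64(427), 8, np.float64(423.5))
```

Call:
servo_tool(steps=[[[0,0.006,0,0,1],[0,0.009,0,0,1],[0,0.009,0,0,1],[0,0.009,0,0,1],[0,0.009,-0.001,0,1],[0,0.009,-0.002,0,1],[0,0.009,-0.002,0,1],[0,0.009,-0.002,0,1],[0,0,0,0,1],[0,0,0,0,1]]])

```text
time_s: 17.75
position: [0.5354, 0.1254, 0.0708]
eef_rot: [-0.094, -3.139, 0.004]
force: [0.6, -7.3, -2.2]
grip_width: 0.129
gripper_force: 25.0
```

Call:
servo_tool(steps=[[[0,-0.006,0,0,1],[0,-0.009,0,0,1],[0,-0.009,0,0,1],[0,-0.009,0,0,1],[0,-0.009,-0.001,0,1],[0,-0.009,-0.002,0,1],[0,-0.009,-0.002,0,1],[0,-0.009,-0.002,0,1],[0,0,0,0,1],[0,0,0,0,1]]])

```text
time_s: 18.75
position: [0.5337, 0.0998, 0.0733]
eef_rot: [-0.096, -3.139, -0.001]
force: [2.1, 4.8, -11.0]
grip_width: 0.129
gripper_force: 25.0
```

Call:
servo_tool(steps=[[[0,0.006,0,0,1],[0,0.009,0,0,1],[0,0.009,0,0,1],[0,0.009,0,0,1],[0,0.009,-0.001,0,1],[0,0.009,-0.002,0,1],[0,0.009,-0.002,0,1],[0,0.009,-0.002,0,1],[0,0,0,0,1],[0,0,0,0,1]]])

```text
time_s: 19.75
position: [0.5348, 0.126, 0.0759]
eef_rot: [-0.094, -3.138, 0.003]
force: [2.5, -4.6, -12.4]
grip_width: 0.131
gripper_force: 25.0
```

```bash
cat > tilt.py <<'E'
from h import *
import sys
s=bot.sense();print(s["position"],s["force"],s["torque"],s["gripper_force"])
snap("scene",sys.argv[1])
f=load(sys.argv[1]);o=int(sys.argv[2]) if len(sys.argv)>2 else 0
c=cv2.cvtColor(f["color"],cv2.COLOR_RGB2HSV)[:,405:450]; m=cv2.inRange(c,(5,120,80),(24,255,255))
for r in range(241-o,282-o,4):
    x=np.where(m[r])[0]+405; print(r,(x.min(),x.max(),len(x),x.mean().round(1)) if len(x) else None)
E
python3 tilt.py sc8
```

```text
[0.53482137 0.12596921 0.07589376] [  2.51967815  -4.61053883 -12.37958469] [-0.81167524 -0.53739073  0.01503599] 24.997335970401764
241 (np.int64(432), np.int64(446), 14, np.float64(439.3))
245 (np.int64(432), np.int64(449), 15, np.float64(440.0))
249 (np.int64(430), np.int64(446), 17, np.float64(438.0))
253 (np.int64(431), np.int64(444), 14, np.float64(437.5))
257 (np.int64(434), np.int64(443), 10, np.float64(438.5))
261 (np.int64(432), np.int64(441), 10, np.float64(436.5))
265 (np.int64(431), np.int64(438), 8, np.float64(434.5))
269 (np.int64(429), np.int64(437), 9, np.float64(433.0))
273 (np.int64(429), np.int64(435), 7, np.float64(432.0))
277 None
281 None
```

Tilt is about 10° each way with low force, and the block is easing up. I continue rocking.

Call:
servo_tool(steps=[[[0,-0.006,0,0,1],[0,-0.009,0,0,1],[0,-0.009,0,0,1],[0,-0.009,0,0,1],[0,-0.009,-0.001,0,1],[0,-0.009,-0.002,0,1],[0,-0.009,-0.002,0,1],[0,-0.009,-0.002,0,1],[0,0,0,0,1],[0,0,0,0,1]]])

```text
time_s: 20.8
position: [0.5337, 0.0996, 0.0794]
eef_rot: [-0.096, -3.139, -0.001]
force: [0.8, 4.8, -14.9]
grip_width: 0.13
gripper_force: 25.0
```

Call:
servo_tool(steps=[[[0,0.006,0,0,1],[0,0.009,0,0,1],[0,0.009,0,0,1],[0,0.009,0,0,1],[0,0.009,-0.001,0,1],[0,0.009,-0.002,0,1],[0,0.009,-0.002,0,1],[0,0.009,-0.002,0,1],[0,0,0,0,1],[0,0,0,0,1]]])

```text
time_s: 21.8
position: [0.5377, 0.1283, 0.0846]
eef_rot: [0.096, 3.136, 0.003]
force: [-2.3, 0.5, 9.6]
grip_width: 0.009
gripper_force: 4.8
```

Call:
servo_tool(steps=[[[0,-0.006,0,0,1],[0,-0.007,0,0,1],[0,-0.007,0,0,1],[0,-0.007,0,0,1],[0,-0.007,0,0,1],[0,0,0,0,1],[0,0,0,0,1],[0,0,0,0,1],[0,0,0,0,1],[0,0,0,0,1]]])

```text
time_s: 22.8
position: [0.5367, 0.114, 0.0839]
eef_rot: [0.096, 3.137, 0.002]
force: [-1.1, 3.0, 7.7]
grip_width: 0.005
gripper_force: 3.9
```

```bash
python3 tilt.py sc9 6
```

```text
[0.53666445 0.11404743 0.08386311] [-1.05835793  2.95381654  7.65713838] [ 0.54834221 -0.09115836 -0.0224929 ] 3.8947733910754323
235 (np.int64(428), np.int64(438), 6, np.float64(432.2))
239 (np.int64(428), np.int64(438), 6, np.float64(433.0))
243 (np.int64(427), np.int64(438), 10, np.float64(432.5))
247 (np.int64(427), np.int64(440), 14, np.float64(433.5))
251 (np.int64(427), np.int64(439), 13, np.float64(433.0))
255 (np.int64(429), np.int64(438), 10, np.float64(433.5))
259 (np.int64(429), np.int64(437), 9, np.float64(433.0))
263 (np.int64(428), np.int64(436), 9, np.float64(432.0))
267 (np.int64(426), np.int64(435), 10, np.float64(430.5))
271 (np.int64(425), np.int64(433), 9, np.float64(429.0))
275 (np.int64(427), np.int64(432), 6, np.float64(429.5))
```

The grip was near the fingertips and slipped off the bar. The rocking itself is done, but the block is still in the slot. I regrip deeper, with a wider reach and a firmer squeeze.

Call:
servo_tool(steps=[[[0,0,0,0,0.4],[0,0,0,0,0.1],[0,0,0,0,0],[0,0,0,0,0],[0,0,0.012,0,0],[0,0,0.014,0,0],[0,0,0.012,0,0],[0,0,0.008,0,0],[0,0,0.004,0,0],[0,0,0,0,0]]])

```text
time_s: 23.85
position: [0.5348, 0.1133, 0.0622]
eef_rot: [-0.095, -3.14, 0.0]
force: [0.1, 0.4, 0.1]
grip_width: 0.497
gripper_force: 0.0
```

```bash
python3 tilt.py sc10 6
python3 - <<'E'
from h import *
w=snap("wrist","w10");g=load("sc10")
b=g["color"][150:310,360:500]; a=w["color"][140:460,150:500]
b=cv2.resize(b,None,fx=2.8,fy=2.8,interpolation=cv2.INTER_CUBIC)
a=cv2.resize(a,(400,366)); H=448
a=np.vstack([a,np.zeros((H-366,400,3),np.uint8)])
cv2.imwrite("pics/c10.png",np.hstack([a,b])[:,:,::-1])
E
```

```text
[0.53482291 0.11331107 0.06217888] [0.11876713 0.44314436 0.11000271] [ 0.03829559 -0.16816236  0.01690548] 0.0
235 (np.int64(434), np.int64(445), 12, np.float64(439.5))
239 (np.int64(432), np.int64(445), 14, np.float64(438.5))
243 (np.int64(431), np.int64(444), 14, np.float64(437.5))
247 (np.int64(429), np.int64(444), 16, np.float64(436.5))
251 (np.int64(408), np.int64(443), 18, np.float64(431.5))
255 (np.int64(432), np.int64(443), 12, np.float64(437.5))
259 (np.int64(432), np.int64(441), 10, np.float64(436.5))
263 (np.int64(430), np.int64(439), 10, np.float64(434.5))
267 (np.int64(429), np.int64(438), 10, np.float64(433.5))
271 (np.int64(428), np.int64(436), 9, np.float64(432.0))
275 (np.int64(428), np.int64(434), 7, np.float64(431.0))
```

View pics/c10.png

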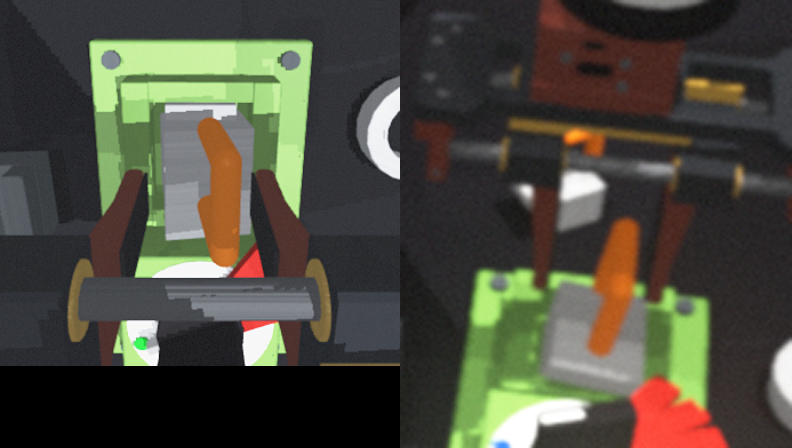

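The picture shows the block still in its slot, tilted toward +y. The bar at crop (228,200) lies between the open fingers, the knob is still at green, and the tips sit about level with the bar. I go 7 mm lower, centre on the bar and grip at 50 N.

Call:
servo_tool(steps=[[[0,0.008,0.004,0,0],[0,0.008,0.005,0,0],[0,0.008,0.005,0,0],[0,0,0.004,0,0.3],[0,0,0,0,0.5],[0,0,0,0,0.7],[0,0,0,0,1],[0,0,0,0,1],[0,0,0,0,1],[0,0,0,0,1]]], squeeze=50)

```text
time_s: 24.95
position: [0.5358, 0.123, 0.0555]
eef_rot: [0.096, 3.14, 0.0]
force: [0.8, 1.9, -0.4]
grip_width: 0.123
gripper_force: 50.0
```

Call:
servo_tool(steps=[[[0,-0.006,0,0,1],[0,-0.009,0,0,1],[0,-0.009,0,0,1],[0,-0.009,0,0,1],[0,-0.009,-0.001,0,1],[0,-0.008,-0.001,0,1],[0,-0.006,-0.002,0,1],[0,0,0,0,1],[0,0,0,0,1],[0,0,0,0,1]]])

```text
time_s: 25.95
position: [0.5345, 0.1019, 0.0571]
eef_rot: [0.097, 3.139, 0.003]
force: [0.9, 9.6, -0.6]
grip_width: 0.119
gripper_force: 50.0
```

```bash
python3 tilt.py sc11 6
```

```text
[0.53454802 0.10185336 0.05708035] [ 0.9197532   9.62470278 -0.58066675] [ 1.88753554 -0.18699217 -0.04100161] 50.00196397304535
235 (np.int64(419), np.int64(428), 10, np.float64(423.5))
239 (np.int64(418), np.int64(428), 11, np.float64(423.0))
243 (np.int64(413), np.int64(432), 13, np.float64(422.1))
247 (np.int64(412), np.int64(427), 13, np.float64(420.8))
251 (np.int64(412), np.int64(429), 16, np.float64(421.2))
255 (np.int64(417), np.int64(429), 13, np.float64(423.0))
259 (np.int64(418), np.int64(426), 9, np.float64(422.0))
263 (np.int64(418), np.int64(426), 9, np.float64(422.0))
267 (np.int64(419), np.int64(427), 9, np.float64(423.0))
271 (np.int64(419), np.int64(427), 9, np.float64(423.0))
275 (np.int64(422), np.int64(424), 3, np.float64(423.0))
```

Call:
servo_tool(steps=[[[0,0.006,0,0,1],[0,0.009,-0.001,0,1],[0,0.009,-0.001,0,1],[0,0.009,-0.001,0,1],[0,0.009,-0.001,0,1],[0,0.009,-0.002,0,1],[0,0.009,-0.002,0,1],[0,0.004,-0.002,0,1],[0,0,0,0,1],[0,0,0,0,1]]])

```text
time_s: 27.0
position: [0.5343, 0.1244, 0.0591]
eef_rot: [-0.094, -3.137, 0.004]
force: [2.5, -7.1, -14.5]
grip_width: 0.125
gripper_force: 50.0
```

Call:
servo_tool(steps=[[[0,-0.006,0,0,1],[0,-0.009,-0.001,0,1],[0,-0.009,-0.001,0,1],[0,-0.009,-0.001,0,1],[0,-0.009,-0.001,0,1],[0,-0.009,-0.002,0,1],[0,-0.009,-0.002,0,1],[0,-0.004,-0.002,0,1],[0,0,0,0,1],[0,0,0,0,1]]])

```text
time_s: 28.0
position: [0.5333, 0.1013, 0.064]
eef_rot: [-0.097, -3.138, -0.002]
force: [2.9, 5.5, -18.3]
grip_width: 0.124
gripper_force: 50.0
```

```bash
python3 tilt.py sc12 6
```

```text
[0.53333919 0.10128874 0.06401441] [  2.8601038    5.50926073 -18.28109355] [ 1.21795335 -0.55669172 -0.03069109] 50.00079810619354
235 (np.int64(413), np.int64(434), 15, np.float64(424.3))
239 (np.int64(417), np.int64(427), 11, np.float64(422.0))
243 (np.int64(414), np.int64(430), 16, np.float64(421.6))
247 (np.int64(412), np.int64(430), 18, np.float64(421.4))
251 (np.int64(417), np.int64(429), 13, np.float64(423.0))
255 (np.int64(418), np.int64(426), 9, np.float64(422.0))
259 (np.int64(418), np.int64(426), 9, np.float64(422.0))
263 (np.int64(419), np.int64(427), 9, np.float64(423.0))
267 (np.int64(419), np.int64(427), 9, np.float64(423.0))
271 (np.int64(420), np.int64(427), 8, np.float64(423.5))
275 None
```

Call:
servo_tool(steps=[[[0,0.006,0,0,1],[0,0.009,-0.001,0,1],[0,0.009,-0.001,0,1],[0,0.009,-0.001,0,1],[0,0.009,-0.001,0,1],[0,0.009,-0.002,0,1],[0,0.009,-0.002,0,1],[0,0.004,-0.002,0,1],[0,0,0,0,1],[0,0,0,0,1]]])

```text
time_s: 29.05
position: [0.5344, 0.1247, 0.068]
eef_rot: [-0.094, -3.137, 0.004]
force: [1.4, -6.7, -16.1]
grip_width: 0.123
gripper_force: 50.0
```

Call:
servo_tool(steps=[[[0,-0.006,0,0,1],[0,-0.009,-0.001,0,1],[0,-0.009,-0.001,0,1],[0,-0.009,-0.001,0,1],[0,-0.009,-0.001,0,1],[0,-0.009,-0.002,0,1],[0,-0.009,-0.002,0,1],[0,-0.004,-0.002,0,1],[0,0,0,0,1],[0,0,0,0,1]]])

```text
time_s: 30.05
position: [0.5336, 0.1013, 0.0726]
eef_rot: [-0.096, -3.139, -0.002]
force: [1.4, 5.6, -17.3]
grip_width: 0.124
gripper_force: 50.0
```

```bash
python3 tilt.py sc13 14
```

```text
[0.53361667 0.10131026 0.07264566] [  1.37347475   5.56044695 -17.29530985] [ 1.09284632 -0.33253181 -0.09447363] 49.99838411808014
227 (np.int64(413), np.int64(435), 17, np.float64(423.9))
231 (np.int64(415), np.int64(434), 13, np.float64(424.3))
235 (np.int64(415), np.int64(433), 14, np.float64(423.7))
239 (np.int64(414), np.int64(432), 16, np.float64(422.6))
243 (np.int64(414), np.int64(432), 18, np.float64(422.6))
247 (np.int64(417), np.int64(431), 15, np.float64(424.0))
251 (np.int64(418), np.int64(426), 9, np.float64(422.0))
255 (np.int64(418), np.int64(427), 10, np.float64(422.5))
259 (np.int64(419), np.int64(427), 9, np.float64(423.0))
263 (np.int64(419), np.int64(427), 9, np.float64(423.0))
267 (np.int64(419), np.int64(427), 9, np.float64(423.0))
```

Call:
servo_tool(steps=[[[0,0.006,0,0,1],[0,0.007,0,0,1],[0,0.007,0,0,1],[0,0.006,0,0,1],[0,0.004,0,0,1],[0,0,0,0,1],[0,0,0,0,1],[0,0,0,0,1],[0,0,0,0,1],[0,0,0,0,1]]])

```text
time_s: 31.1
position: [0.5352, 0.1116, 0.074]
eef_rot: [0.095, 3.14, -0.002]
force: [-1.4, -5.6, -2.7]
grip_width: 0.121
gripper_force: 50.0
```

```bash
python3 tilt.py sc14 14
python3 - <<'E'
from h import *
# post lower end: predicted near-post px seated top-of-block (z=.046) and bar end, for various lifts
g=load("sc14")
for L in(0,.01,.015,.02,.025):
    print(L,[np.round(proj(g,(.5559,.1118,z+L)),1).tolist() for z in(.046,.086)])
E
```

```text
[0.5352309  0.11164395 0.07396834] [-1.42496651 -5.61335337 -2.71147936] [-1.262751    0.15754053 -0.04413444] 50.003069043159485
227 (np.int64(423), np.int64(442), 15, np.float64(431.0))
231 (np.int64(422), np.int64(441), 13, np.float64(430.8))
235 (np.int64(426), np.int64(441), 13, np.float64(432.5))
239 (np.int64(422), np.int64(440), 16, np.float64(431.6))
243 (np.int64(421), np.int64(437), 17, np.float64(429.0))
247 (np.int64(424), np.int64(438), 15, np.float64(431.0))
251 (np.int64(425), np.int64(434), 10, np.float64(429.5))
255 (np.int64(425), np.int64(432), 8, np.float64(428.5))
259 (np.int64(424), np.int64(432), 9, np.float64(428.0))
263 (np.int64(424), np.int64(431), 8, np.float64(427.5))
267 (np.int64(423), np.int64(430), 8, np.float64(426.5))
0 [[426.2, 276.0], [429.7, 255.4]]
0.01 [[427.1, 271.0], [430.5, 250.0]]
0.015 [[427.5, 268.5], [431.0, 247.3]]
0.02 [[427.9, 265.9], [431.5, 244.5]]
0.025 [[428.3, 263.3], [431.9, 241.8]]
```

Call:
servo_tool(steps=[[[0,0.008,-0.001,0,1],[0,0.009,-0.001,0,1],[0,0.009,-0.001,0,1],[0,0.004,-0.001,0,1],[0,0,0,0,1],[0,-0.008,-0.001,0,1],[0,-0.009,-0.001,0,1],[0,-0.009,0,0,1],[0,-0.004,0,0,1],[0,0,0,0,1]]])

```text
time_s: 32.15
position: [0.5356, 0.1134, 0.0761]
eef_rot: [0.097, 3.139, 0.003]
force: [-0.7, 5.7, -7.6]
grip_width: 0.124
gripper_force: 50.0
```

```bash
python3 tilt.py sc15 14
```

```text
[0.53558286 0.11338705 0.07612539] [-0.67260843  5.658737   -7.61040076] [ 1.12935158  0.05329972 -0.05168887] 49.998711347579956
227 (np.int64(423), np.int64(444), 12, np.float64(433.5))
231 (np.int64(423), np.int64(438), 13, np.float64(431.6))
235 (np.int64(424), np.int64(442), 14, np.float64(433.6))
239 (np.int64(423), np.int64(441), 16, np.float64(431.6))
243 (np.int64(424), np.int64(441), 18, np.float64(432.5))
247 (np.int64(426), np.int64(441), 16, np.float64(433.5))
251 (np.int64(427), np.int64(435), 9, np.float64(431.0))
255 (np.int64(426), np.int64(434), 9, np.float64(430.0))
259 (np.int64(425), np.int64(433), 9, np.float64(429.0))
263 (np.int64(425), np.int64(432), 8, np.float64(428.5))
267 (np.int64(424), np.int64(431), 8, np.float64(427.5))
```

Call:
servo_tool(steps=[[[0,-0.008,-0.001,0,1],[0,-0.009,-0.002,0,1],[0,-0.009,-0.002,0,1],[0,-0.004,-0.001,0,1],[0,0,0,0,1],[0,0.008,-0.001,0,1],[0,0.009,-0.002,0,1],[0,0.008,-0.002,0,1],[0,0.004,-0.001,0,1],[0,0,0,0,1]]])

```text
time_s: 33.2
position: [0.5346, 0.1115, 0.08]
eef_rot: [-0.094, -3.139, 0.002]
force: [-1.1, -4.9, -13.3]
grip_width: 0.125
gripper_force: 50.0
```

```bash
python3 tilt.py sc16 18
```

```text
[0.53457904 0.11153404 0.08002633] [ -1.13319109  -4.90378738 -13.28286944] [-0.99156905 -0.12059669 -0.03798636] 49.99877572059631
223 (np.int64(428), np.int64(443), 12, np.float64(434.2))
227 (np.int64(424), np.int64(442), 15, np.float64(432.3))
231 (np.int64(422), np.int64(442), 14, np.float64(432.9))
235 (np.int64(423), np.int64(441), 16, np.float64(431.8))
239 (np.int64(422), np.int64(441), 18, np.float64(431.6))
243 (np.int64(421), np.int64(439), 18, np.float64(430.4))
247 (np.int64(426), np.int64(435), 10, np.float64(430.5))
251 (np.int64(425), np.int64(434), 10, np.float64(429.5))
255 (np.int64(425), np.int64(432), 8, np.float64(428.5))
259 (np.int64(424), np.int64(432), 9, np.float64(428.0))
263 (np.int64(424), np.int64(431), 8, np.float64(427.5))
```

Call:
servo_tool(steps=[[[0,0.002,-0.003,0,1],[0,0,-0.003,0,1],[0,0,-0.003,0,1],[0,0,-0.003,0,1],[0,0,-0.003,0,1],[0,0,0,0,1],[0,0,0,0,1],[0,0,0,0,1],[0,0,0,0,1],[0,0,0,0,1]]])

```text
time_s: 34.25
position: [0.5352, 0.113, 0.0864]
eef_rot: [0.095, 3.14, 0.0]
force: [-0.3, 0.1, -5.2]
grip_width: 0.124
gripper_force: 50.0
```

```bash
python3 tilt.py sc17 18
python3 - <<'E'
from h import *
g=load("sc17")
for r in range(251,275,2): print(r,g["color"][r,428].tolist(),load("sc6")["color"][r+8,428].tolist())
E
```

```text
[0.53517367 0.11301527 0.08643047] [-0.2790037   0.129891   -5.20818782] [ 0.03833514 -0.11078927 -0.00139566] 49.99836981296539
223 (np.int64(424), np.int64(445), 19, np.float64(434.3))
227 (np.int64(424), np.int64(444), 17, np.float64(433.4))
231 (np.int64(424), np.int64(444), 18, np.float64(432.9))
235 (np.int64(424), np.int64(443), 19, np.float64(433.1))
239 (np.int64(422), np.int64(441), 20, np.float64(431.5))
243 (np.int64(427), np.int64(437), 11, np.float64(432.0))
247 (np.int64(427), np.int64(436), 10, np.float64(431.5))
251 (np.int64(427), np.int64(434), 8, np.float64(430.5))
255 (np.int64(426), np.int64(434), 9, np.float64(430.0))
259 (np.int64(426), np.int64(433), 8, np.float64(429.5))
263 (np.int64(425), np.int64(432), 8, np.float64(428.5))
251 [189, 97, 34] [184, 95, 35]
253 [192, 100, 38] [185, 96, 32]
255 [192, 100, 35] [186, 94, 32]
257 [195, 101, 35] [190, 99, 39]
259 [195, 100, 36] [189, 96, 36]
261 [199, 105, 41] [190, 98, 36]
263 [198, 104, 36] [190, 99, 36]
265 [198, 108, 47] [191, 98, 34]
267 [180, 142, 119] [195, 103, 42]
269 [180, 176, 174] [184, 116, 76]
271 [252, 252, 251] [164, 153, 148]
273 [251, 251, 250] [169, 169, 167]
```

The load is now a steady 5.2 N, which is the block's weight alone, so it is free and near upright at about 21 mm lift. I raise it another 20 mm and check.

Call:
servo_tool(steps=[[[0,0,-0.004,0,1],[0,0,-0.008,0,1],[0,0,-0.01,0,1],[0,0,-0.01,0,1],[0,0,-0.01,0,1],[0,0,-0.006,0,1],[0,0,-0.002,0,1],[0,0,0,0,1],[0,0,0,0,1],[0,0,0,0,1]]])

```text
time_s: 35.3
position: [0.5349, 0.1129, 0.106]
eef_rot: [-0.095, -3.14, 0.0]
force: [-0.2, 0.4, -4.9]
grip_width: 0.122
gripper_force: 50.0
```

```bash
python3 tilt.py sc18 22
python3 - <<'E'
from h import *
g=load("sc18");s6=load("sc6")
def bottom(f,c):
    a=f["color"][:,c].astype(int); m=(a[:,0]>1.6*a[:,1])&(a[:,2]<75)
    r=np.where(m[240:290])[0]+240; return r.max()
print([bottom(s6,c) for c in(426,427,428,429)],[bottom(g,c) for c in(428,429,430,431,432,433)])
for L in(0,.035,.04,.045): print(L,proj(g,(.5559,.1118,.046+L)))
w=snap("wrist","w18");t=snap("top","top18")
def lines(f,lo=(5,120,60)):
    m=cv2.inRange(cv2.cvtColor(f["color"],cv2.COLOR_RGB2HSV),lo,(24,255,255));_,l,st,ce=cv2.connectedComponentsWithStats(m);return [(q.tolist(),np.round(e,1).tolist()) for q,e in zip(st[1:],ce[1:]) if q[4]>100]
print(lines(w));
# knob pointer/mark check & whiteness bbox of block
c=cv2.cvtColor(g["color"],cv2.COLOR_RGB2HSV); 
for r in range(255,300,5):
    row=c[r,390:470]; x=np.where((row[:,1]<40)&(row[:,2]>120))[0]+390; print(r,(x.min(),x.max()) if len(x) else None)
E
```

```text
[0.53486802 0.11288656 0.10599549] [-0.17001363  0.37033369 -4.92629587] [ 0.05054281 -0.15123289 -0.07952517] 49.998453855514526
219 (np.int64(426), np.int64(445), 16, np.float64(434.6))
223 (np.int64(425), np.int64(443), 19, np.float64(434.0))
227 (np.int64(424), np.int64(444), 20, np.float64(434.4))
231 (np.int64(427), np.int64(444), 18, np.float64(435.5))
235 (np.int64(429), np.int64(438), 10, np.float64(433.5))
239 (np.int64(428), np.int64(436), 9, np.float64(432.0))
243 (np.int64(428), np.int64(436), 9, np.float64(432.0))
247 (np.int64(427), np.int64(435), 9, np.float64(431.0))
251 (np.int64(427), np.int64(434), 8, np.float64(430.5))
255 (np.int64(428), np.int64(433), 6, np.float64(430.5))
259 None
[np.int64(276), np.int64(276), np.int64(276), np.int64(276)] [np.int64(254), np.int64(255), np.int64(255), np.int64(255), np.int64(255), np.int64(254)]
0 [426.22784043 276.00662595]
0.035 [429.21071786 258.0814736 ]
0.04 [429.65274686 255.42516691]
0.045 [430.0989195  252.74395968]
[([263, 26, 59, 57, 980], [294.4, 52.5]), ([311, 245, 27, 128, 3045], [324.2, 309.3]), ([291, 367, 10, 71, 348], [294.3, 401.5]), ([349, 367, 10, 72, 347], [354.1, 402.0]), ([94, 458, 396, 22, 6154], [314.9, 471.0])]
255 (np.int64(413), np.int64(446))
260 (np.int64(413), np.int64(463))
265 (np.int64(413), np.int64(446))
270 (np.int64(420), np.int64(445))
275 None
280 (np.int64(414), np.int64(425))
285 (np.int64(422), np.int64(438))
290 None
295 (np.int64(405), np.int64(427))
```

The lift is about 40.5 mm and the block is upright. I add 1.5 mm, hold still, and check the knob and bench by image difference.

Call:
servo_tool(steps=[[[0,0,-0.002,0,1],[0,0.001,-0.002,0,1],[0,0,0,0,1],[0,0,0,0,1],[0,0,0,0,1],[0,0,0,0,1],[0,0,0,0,1],[0,0,0,0,1],[0,0,0,0,1],[0,0,0,0,1]]])

```text
time_s: 36.45
position: [0.535, 0.1133, 0.1078]
eef_rot: [0.095, 3.14, -0.0]
force: [-0.5, 0.3, -5.2]
grip_width: 0.122
gripper_force: 50.0
```

```bash
python3 tilt.py sc19 22
python3 - <<'E'
from h import *
def red(f):
    h=cv2.cvtColor(f["color"],cv2.COLOR_RGB2HSV); m=cv2.inRange(h,(0,180,120),(4,255,255)); m[:, :380]=0;m[:, 500:]=0;m[:270]=0
    y,x=np.nonzero(m); return len(x),x.mean().round(1),y.mean().round(1)
for n in("sc5","sc6","sc19"): print(n,red(load(n)))
d=cv2.absdiff(cv2.GaussianBlur(load("sc6")["color"],(5,5),0),cv2.GaussianBlur(load("sc19")["color"],(5,5),0)).max(2)>50
_,l,st,ce=cv2.connectedComponentsWithStats(d.astype(np.uint8));print([q.tolist() for q in st[1:] if q[4]>25])
print(bot.sense()["qvel"])
E
```

```text
[0.5350351  0.11330664 0.10778815] [-0.46972483  0.26397235 -5.17551859] [ 0.08369414 -0.11773655  0.03061317] 49.99845743179321
219 (np.int64(426), np.int64(446), 17, np.float64(435.4))
223 (np.int64(425), np.int64(445), 20, np.float64(435.4))
227 (np.int64(425), np.int64(445), 20, np.float64(434.6))
231 (np.int64(428), np.int64(443), 15, np.float64(435.1))
235 (np.int64(429), np.int64(438), 10, np.float64(433.5))
239 (np.int64(429), np.int64(437), 9, np.float64(433.0))
243 (np.int64(428), np.int64(436), 9, np.float64(432.0))
247 (np.int64(428), np.int64(435), 8, np.float64(431.5))
251 (np.int64(427), np.int64(435), 9, np.float64(431.0))
255 (np.int64(430), np.int64(433), 4, np.float64(431.5))
259 None
sc5 (697, np.float64(456.3), np.float64(303.5))
sc6 (705, np.float64(456.3), np.float64(303.5))
sc19 (681, np.float64(456.5), np.float64(303.6))
[[399, 0, 12, 47, 345], [409, 0, 16, 56, 508], [426, 0, 10, 25, 206], [437, 0, 92, 24, 2009], [532, 0, 20, 27, 327], [494, 39, 49, 36, 789], [407, 57, 18, 6, 90], [489, 76, 11, 15, 103], [417, 78, 77, 52, 1805], [416, 117, 14, 26, 162], [424, 124, 54, 17, 383], [431, 142, 33, 10, 232], [467, 146, 24, 12, 133], [418, 163, 23, 6, 82], [464, 170, 24, 8, 135], [391, 172, 26, 9, 116], [438, 177, 11, 7, 38], [471, 178, 20, 10, 113], [397, 182, 44, 6, 112], [449, 188, 12, 3, 27], [403, 192, 31, 36, 414], [443, 197, 22, 7, 103], [485, 200, 5, 8, 27], [410, 202, 45, 87, 1952], [257, 234, 6, 19, 52], [403, 266, 6, 15, 62]]
[-0.00036701 -0.00288536  0.00012292 -0.00197177  0.00024349 -0.00091917]
```

```bash
python3 -c "
from cell import bot
print(bot.finish_job())"
```

```text
the job is handed in; nothing more can be done
None
```

I handed the job in at about 36.5 s: knob at green, and the block rocked about 10° each way more than two full times, freed and held upright and still about 2 cm above the slot's rim. The grip missed the handle once and slipped off it once mid-rock, and I regripped deeper both times.

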